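Unstack the coffee-corner tins onto their coasters

ROBOT

A 7-joint arm with a two-finger parallel gripper is mounted at the origin on the work surface. World frame = base frame: x ahead of the robot, y to its left, z up, the work surface at z = 0. Lengths are in mm, angles in rad, forces in N, time in s.
With the tool pointing down it reaches from about 425 to 875 mm from the base axis. Payload 4.7 kg.
Tool frame: the origin (TCP) lies on the centre line of the jaws, within the pads' length; the fingertips stand 25 mm ahead of it and the grasp point (between the pads) lies 6 mm ahead of it (env.tip_extent is the distance from the TCP to the fingertips, in mm); z points along the fingers, y is the line along which they close (so a half turn about z gives the same grasp; the last joint's range is limited). The gripper opens to 87 mm and grips with 3 to 60 N. Pads are 19 mm wide; open, the fingers measure 117 mm over their backs; the gripper's body (75 mm by 190 mm) begins 51 mm behind the grasp point.
Start: joints at [1.328, 0.321, -0.07, 1.45, 0.023, 1.371, -0.057], TCP at [165.07, -628.709, 247.587] pointing down, gripper open.
Joint ranges: [-2.86, 2.86], [-0.3, 2.09], [-1.38, 1.24], [0.06, 2.45], [-1.56, 4.7], [0.09, 2.05], [-2.69, 2.69]. Speed limits (rad/s): [2.57, 2.57, 3.14, 3.14, 3.14, 3.14, 3.14].

INTERFACE

Orientations are given as a unit quaternion [w, x, y, z].
In Python, from cell import env gives the robot as it stands. Calls block until the motion is done:
- env.movep(position, orientation): joint-space move of the TCP to a pose.
- env.servo_line(position, v=150, frame=None): straight line of the TCP; frame=None keeps the orientation; v is the mean speed in mm/s.
- env.goto_joints(angles): joint-space move.
- env.command_gripper(opening): finger opening in mm; the grip force is fixed at half the most; returns when the fingers have stopped.
- env.wait(seconds).
- env.inverse_kinematics(position, orientation): joint angles nearest the present ones, or None.
- env.snapshot(name): name is "side" or "top" or "wrist"; returns a dict with "pixels" (400x640x3 uint8, red, green, blue), "fx", "fy", "cx", "cy" (pixels), "rvec" (rotation vector, rad) and "tvec" (3), from world to camera coordinates, as OpenCV has them. Camera axes: x right, y down, z forward; pixel columns grow to the right and rows downward; lengths in mm; the calibration is good to about 2 mm. A picture is of the moment at which its call begins. There is no depth.
A pose or a line that the arm cannot do raises env.Unreachable and nothing moves.
- env.job_done(): hands the job in; it is judged then, once.
Readings, each from a call of its own:
- env.read_time(): time.
- env.read_joint_pos(): joint angles.
- env.read_qd(): joint speeds.
- env.read_tau(): joint torques, N m.
- env.read_tool_pos(): TCP position.
- env.read_tcp_rot(): TCP orientation.
- env.read_wrist_force(): force on the tool from outside, world axes, zero at the start.
- env.read_ft_torque(): the same for the moment, N m.
- env.read_opening(): finger opening in mm.
- env.read_gripper_force(): force on a finger pad.
Only numpy, scipy, OpenCV 4.12 (cv2) and the standard library are available. Lean on these libraries where they do the work, as an engineer would, in place of code of your own. Each camera call takes 0.05 s, during which the arm holds its last target. There are 200 camera calls.

TASK

Two stacks of storage tins stand on the coffee counter, a small tin on top of a large one. Take the stacks apart and set every tin down gently, right way up, flat on the floor of the coaster that has the colour of its lid, wholly inside the rim. Do not tip or drop a tin, and leave the mug and the sugar jar where they stand.

Things in the scene. Friction and masses are not known exactly. Their poses are not given: they have to be found in the camera images.
- tin_blue: Large closed round tin, dark steel body with a blue flat lid and a blue stripe near the foot; plain cylinder 67 mm in diameter and 70 mm high, about 300 g (may differ by 30 %), loose. At the start it stands on the counter with one of the two small tins resting on its lid, which leaves a ring of its lid showing. Origin: centre of its underside; z up its axis.
- tin_red: Large closed round tin, dark steel body with a red flat lid and a red stripe near the foot; plain cylinder 67 mm in diameter and 70 mm high, about 300 g (may differ by 30 %), loose. At the start it stands on the counter with one of the two small tins resting on its lid, which leaves a ring of its lid showing. Origin: centre of its underside; z up its axis.
- tin_green: Small closed round tin, dark steel body with a green flat lid and a green stripe near the foot; plain cylinder 51 mm in diameter and 55 mm high, about 160 g (may differ by 30 %), loose. At the start it rests on the flat lid of one of the two large tins (either one), so its underside is 70 mm above the counter. Origin: centre of its underside; z up its axis.
- tin_yellow: Small closed round tin, dark steel body with a yellow flat lid and a yellow stripe near the foot; plain cylinder 51 mm in diameter and 55 mm high, about 160 g (may differ by 30 %), loose. At the start it rests on the flat lid of one of the two large tins (either one), so its underside is 70 mm above the counter. Origin: centre of its underside; z up its axis.
- coaster_blue: Round blue coaster fixed to the counter, 92 mm outside diameter, with a low rim: floor 3 mm above the counter, rim top 7 mm above the counter, rim 5 mm wide, 82 mm inside diameter (so 7.5 mm of room all round a large tin, 15.5 mm round a small one). All four coasters are the same size. Origin: centre of its underside, on the counter; z up.
- coaster_red: Round red coaster fixed to the counter, 92 mm outside diameter, with a low rim: floor 3 mm above the counter, rim top 7 mm above the counter, rim 5 mm wide, 82 mm inside diameter (so 7.5 mm of room all round a large tin, 15.5 mm round a small one). All four coasters are the same size. Origin: centre of its underside, on the counter; z up.
- coaster_green: Round green coaster fixed to the counter, 92 mm outside diameter, with a low rim: floor 3 mm above the counter, rim top 7 mm above the counter, rim 5 mm wide, 82 mm inside diameter (so 7.5 mm of room all round a large tin, 15.5 mm round a small one). All four coasters are the same size. Origin: centre of its underside, on the counter; z up.
- coaster_yellow: Round yellow coaster fixed to the counter, 92 mm outside diameter, with a low rim: floor 3 mm above the counter, rim top 7 mm above the counter, rim 5 mm wide, 82 mm inside diameter (so 7.5 mm of room all round a large tin, 15.5 mm round a small one). All four coasters are the same size. Origin: centre of its underside, on the counter; z up.
- mug: Bystander, loose: white ceramic mug, 80 mm in diameter, 92 mm high, handle towards its own +y. Origin: centre of its underside. To be left alone.
- sugar_jar: Bystander, loose: pale round jar with a brown label and a steel cap, 72 mm in diameter, 110 mm high. Origin: centre of its underside. To be left alone.
There are look-alikes about, which are no part of the job. What is shaped like the coaster_green but white is not meant.

How it is judged (in metres and radians):
At the end, for the whole second after the job is handed in: Each tin stands upright (within 3.4 degrees), released and at rest, on the floor of the coaster of its own colour (underside below 5.5 mm), its axis within 9.5 mm (large) or 17 mm (small) of the coaster's centre, that is anywhere inside the rim; mug and sugar jar still stand (horizontal distance between tin_blue and coaster_blue below 0.0095 m and z of tin_blue in the frame of coaster_blue below 0.0055 m and angle between each of tin_blue, tin_red, tin_green, tin_yellow's own z axis and vertical below 0.06 rad and linear speed of each of tin_blue, tin_red, tin_green, tin_yellow below 0.02 m/s and angular speed of each of tin_blue, tin_red, tin_green, tin_yellow below 0.2 rad/s and horizontal distance between tin_red and coaster_red below 0.0095 m and z of tin_red in the frame of coaster_red below 0.0055 m and horizontal distance between tin_green and coaster_green below 0.017 m and z of tin_green in the frame of coaster_green below 0.0055 m and horizontal distance between tin_yellow and coaster_yellow below 0.017 m and z of tin_yellow in the frame of coaster_yellow below 0.0055 m and angle between each of mug, sugar_jar's own z axis and vertical below 0.2 rad); the robot touches nothing.
It fails at once if a tin is tipped over (more than 35 degrees) (angle between any of tin_blue, tin_red, tin_green, tin_yellow's own z axis and vertical above 0.61 rad).
It fails at once if a tin is dropped: it falls free of the fingers faster than 0.6 m/s (a drop of about 20 mm) ((linear speed of tin_blue above 0.6 m/s and contact force between tin_blue and the fingers below 0.05 N) or (linear speed of tin_red above 0.6 m/s and contact force between tin_red and the fingers below 0.05 N) or (linear speed of tin_green above 0.6 m/s and contact force between tin_green and the fingers below 0.05 N) or (linear speed of tin_yellow above 0.6 m/s and contact force between tin_yellow and the fingers below 0.05 N)).
It fails at once if the mug or the sugar jar is pushed away by more than 30 mm (distance of any of mug, sugar_jar from where it was at the start of the episode above 0.03 m).
It also fails if it takes over 106 s, if anything falls off the work surface, if the arm or the gripper's body presses on something with over 40 N, if the wrist force passes 120 N, or if a joint passes its speed limit or range.

## Working session

There is one attempt and no reset: what is moved stays moved. The work goes in short steps, each a Python script; the robot and the scene stay as the last script left them, time stands still between calls to the robot, and variables do not carry over. Pictures are saved under pics/ and viewed, at most 14 in all, crops included, and the job is handed in when it is done.

```bash
mkdir -p pics; ls
python3 - <<'E'
from cell import env
import cv2
for n in ("top","side"):
    s=env.snapshot(n); cv2.imwrite(f"pics/{n}0.png",s["pixels"][:,:,::-1])
    print(n,s["fx"],s["cx"],s["cy"],s["rvec"],s["tvec"])
print(env.read_time(),env.read_tcp_rot(),env.read_opening())
E
```

```text
pics
top 477.6679341213896 319.42085830217525 201.67807888414595 [ 2.17818027 -2.15575958  0.11261182] [   3.10356278  545.9132822  1106.90823241]
side 380.2128958979541 318.59731969276066 196.07832492141665 [ 1.021129   -2.41964803  1.08276184] [383.76870236 297.62937426 734.18645616]
0.1 [-8.26117488e-04  9.91763932e-01  1.28076512e-01 -1.64509815e-04] 87.1347334187271
```

View pics/top0.png

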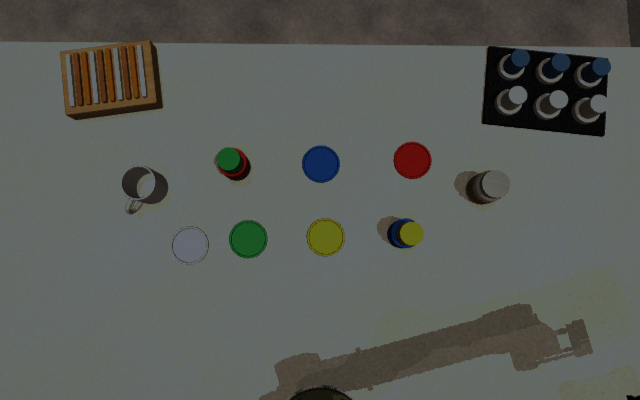

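View pics/side0.png

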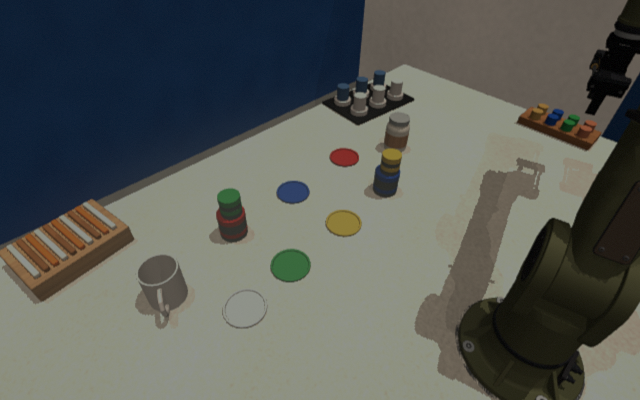

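Top view: the green-on-red stack has its green lid at (229,158) and the yellow-on-blue stack has its yellow lid at (411,234). The coasters are blue (321,164), red (412,160), green (248,239) and yellow (325,237). The mug is at (140,185) and the jar at (490,187).

Candidates for coaster_green are the green disc (248,239) and the white disc (190,245). The green one fits by colour. I'll confirm it in an enlarged crop while measuring.

```bash
cat > h.py <<'E'
import numpy as np, cv2
from cell import env
HUE={"blue":(100,130),"red":(-8,8),"green":(45,85),"yellow":(22,36)}
def ray(s,uv):
    R=cv2.Rodrigues(np.array(s["rvec"]))[0]; t=np.array(s["tvec"])
    return -R.T@t, R.T@np.array([(uv[0]-s["cx"])/s["fx"],(uv[1]-s["cy"])/s["fy"],1.])
def onplane(s,uv,z):
    o,d=ray(s,uv); return o+d*(z-o[2])/d[2]
def blobs(s,col,amin=80,smin=110):
    hsv=cv2.cvtColor(s["pixels"],cv2.COLOR_RGB2HSV); h=hsv[:,:,0].astype(int); lo,hi=HUE[col]
    if lo<0: h=np.where(h>90,h-180,h)
    m=((h>=lo)&(h<=hi)&(hsv[:,:,1]>smin)&(hsv[:,:,2]>40)).astype(np.uint8)
    return sorted([c for c in cv2.findContours(m,cv2.RETR_EXTERNAL,cv2.CHAIN_APPROX_NONE)[0] if cv2.contourArea(c)>amin],key=cv2.contourArea,reverse=True)
def circ(s,c,z):
    """contour -> plane z -> centre and diameter of fitted ellipse"""
    p=np.array([onplane(s,q,z)[:2] for q in c[:,0]],np.float32)
    e=cv2.fitEllipse(cv2.convexHull(p)); return np.round([*e[0],*e[1]],1)
E
python3 - <<'E'
from h import *
s=env.snapshot("top")
for c in HUE:
    for b in blobs(s,c):
        (u,v),r=cv2.minEnclosingCircle(b)
        print(c,round(u),round(v),cv2.contourArea(b),"z7",circ(s,b,7),"z70",circ(s,b,70),"z125",circ(s,b,125))
for n,uv,z in (("mug",(139,183),92),("jar",(494,184),110)): print(n,onplane(s,uv,z).round())
cv2.imwrite("pics/crop1.png",cv2.resize(s["pixels"][130:270,160:440,::-1],None,fx=2.8,fy=2.8,interpolation=cv2.INTER_CUBIC))
s=env.snapshot("side")
for c in HUE:
    for b in blobs(s,c,40):
        (u,v),r=cv2.minEnclosingCircle(b); print("side",c,round(u),round(v),cv2.contourArea(b),"z7",circ(s,b,7),"z125",circ(s,b,125))
E
```

```text
blue 320 164 1023.5 z7 [641.7   7.4  89.8  91. ] z70 [629.9   7.4  84.5  86.1] z125 [619.7   7.3  80.4  81.6]
blue 520 57 231.0 z7 [ 916.1 -489.5   44.9   45.8] z70 [ 889.4 -462.3   42.8   43.3] z125 [ 866.  -438.5   40.3   41. ]
blue 560 62 228.5 z7 [ 905.8 -590.2   44.1   44.8] z70 [ 879.7 -557.5   41.7   42.3] z125 [ 856.8 -529.    39.5   39.9]
blue 601 66 225.0 z7 [ 895.8 -690.6   44.3   45.2] z70 [ 870.3 -652.6   41.6   43. ] z125 [ 847.8 -619.2   39.6   40.7]
blue 405 233 137.5 z7 [ 475.1 -197.7   67.2   69.7] z70 [ 472.4 -186.7   63.9   65.7] z125 [ 470.  -176.9   60.7   62.3]
red 412 160 1048.0 z7 [ 653.4 -216.7   90.8   91.6] z70 [ 640.9 -204.5   86.    86.6] z125 [ 630.2 -193.9   81.6   82.3]
red 232 162 116.5 z7 [643.1 224.   69.9  71.7] z70 [631.4 212.2  66.5  67.5] z125 [621.  201.7  62.8  64.3]
green 248 239 1071.0 z7 [456.8 180.4  89.4  90.3] z70 [455.2 170.9  84.5  85.5] z125 [453.7 162.6  80.4  81.2]
green 228 159 382.0 z7 [652.  233.7  54.9  55.7] z70 [639.8 221.1  51.6  52.7] z125 [629.1 210.4  49.3  50. ]
yellow 325 237 1091.0 z7 [463.8  -6.5  90.4  91.1] z70 [461
[... 403 characters left out ...]
 blue 555 118 128.5 z7 [ 290.3 -954.    40.1  142.9] z125 [ 246.8 -705.7   33.9  117. ]
side red 344 156 373.5 z7 [ 651.  -214.5   88.7   91.6] z125 [546.7 -90.2  73.8  76.4]
side red 230 214 172.5 z7 [684.3 185.5  70.7  87.8] z125 [574.4 242.4  59.   72.8]
side green 290 268 762.0 z7 [452.8 184.1  80.2  83.3] z125 [381.8 241.1  66.7  69.7]
side green 228 196 205.0 z7 [747.6 149.3  55.1  55.9] z125 [627.  212.2  45.8  46.5]
side green 571 124 127.5 z7 [ 234.9 -951.4   38.6  148.9] z125 [ 200.8 -702.9   32.7  123.3]
side yellow 343 223 676.5 z7 [461.2  -4.1  88.7  90.7] z125 [389.   84.7  73.5  75.6]
side yellow 392 154 176.5 z7 [ 557.1 -333.3   60.1   66.5] z125 [ 468.4 -189.4   50.9   55.5]
```

View pics/crop1.png

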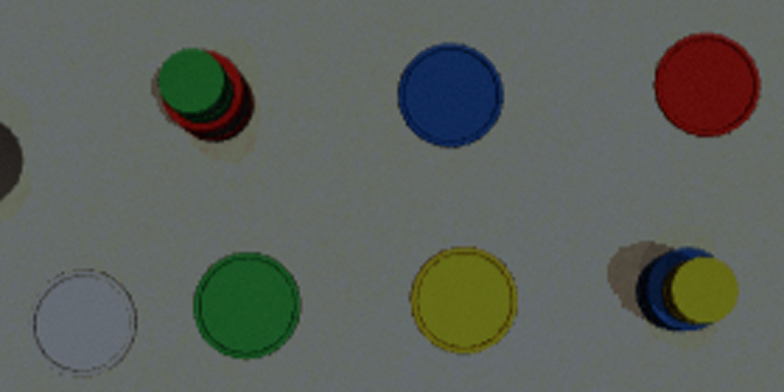

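The crop shows a plain green disc with a rim at top view (248,239), so that is coaster_green; the white look-alike at (190,245) is left alone. The measurements fit the given sizes: coasters about 91 mm, small lids about 50–51 mm at z=125. The side view agrees within about 4 mm. Next I check reach, then move the green tin.

```bash
cat >> h.py <<'E'
Q=[0,1,0,0]
COAST={"blue":(640.8,8.2),"red":(652.7,-216),"green":(455.6,181.6),"yellow":(463,-5.7)}
HI=230
def line(x,y,z,v=150): env.servo_line([x,y,z],v=v)
def force(): env.wait(0.15); return np.array(env.read_wrist_force())
def pick(xy,z0,h):
    """grasp at h above underside height z0"""
    line(*xy,HI,300); line(*xy,z0+h+6,150); env.command_gripper(30)
    print("opening",round(env.read_opening(),1),"pad",round(env.read_gripper_force(),1))
    f0=force(); line(*xy,z0+h+6+15,60); f1=force(); line(*xy,HI,150)
    print("lift dFz",(f1-f0).round(2),"opening",round(env.read_opening(),1))
def place(xy,h):
    line(*xy,HI,250); line(*xy,3+h+6+6,150); f0=force(); z=3+h+6+3
    while True:
        line(*xy,z,15); d=force()-f0
        if abs(d[2])>1.5 or z<3+h+6-2: break
        z-=1
    print("touch z",z-h-6,d.round(2),"tool",np.round(env.read_tool_pos(),1),"opening",round(env.read_opening(),1))
    env.command_gripper(87); line(*xy,HI,200); print("t",env.read_time())
E
python3 - <<'E'
from h import *
for xy,z in (((628.5,211),106),((468.7,-190),106),((455.6,181.6),39),((652.7,-216),50),((640.8,8),50),((628.5,211),HI),((652.7,-216),HI)):
    print(xy,z,np.round(env.inverse_kinematics([*xy,z],Q),2))
env.movep([468.7,-190,HI],Q); print(env.read_time())
pick((468.7,-190),70,30)
place(COAST["yellow"],30)
E
```

```text
(628.5, 211) 106 [ 0.18  0.56 -0.74  1.56  0.39  1.18 -2.2 ]
(468.7, -190) 106 [ 0.8   0.17 -0.5   1.95  0.09  1.04 -1.32]
(455.6, 181.6) 39 [ 0.54  0.41 -1.1   2.03  0.45  0.97 -2.36]
(652.7, -216) 50 [ 0.62  0.59 -0.46  1.53  0.29  1.08 -1.48]
(640.8, 8) 50 [ 0.56  0.61 -0.81  1.65  0.48  1.09 -1.96]
(628.5, 211) 230 [ 0.29  0.51 -0.92  1.42  0.4   1.41 -2.2 ]
(652.7, -216) 230 [ 0.63  0.45 -0.49  1.36  0.21  1.39 -1.43]
2.1333
opening 50.4 pad 30.0
lift dFz [ 0.25  0.84 -2.99] opening 50.5
touch z 2 [-3.55  0.05 10.55] tool [463.3  -5.7  39. ] opening 50.2
t 12.1667
```

Yellow is placed, with contact at the expected height. Green next, then a look.

Run:
```python
from h import *
g=(628.2,211)
pick(g,70,30)
place(COAST["green"],30)
print(np.round(env.read_joint_pos(),2))
line(470,-190,HI+30,300)
env.wait(.3)
w=env.snapshot("wrist"); cv2.imwrite("pics/w1.png",w["pixels"][:,:,::-1])
for c in ("blue",):
    for b in blobs(w,c): print("wrist",c,cv2.contourArea(b),circ(w,b,70),circ(w,b,7))
s=env.snapshot("side")
for c in HUE:
    for b in blobs(s,c,40):
        (u,v),r=cv2.minEnclosingCircle(b); print("side",c,round(u),round(v),cv2.contourArea(b),"z58",circ(s,b,58),"z70",circ(s,b,70))
s=env.snapshot("top"); cv2.imwrite("pics/top1.png",s["pixels"][:,:,::-1])
for c in HUE:
    for b in blobs(s,c):
        (u,v),r=cv2.minEnclosingCircle(b); print("top",c,round(u),round(v),cv2.contourArea(b),"z7",circ(s,b,7),"z58",circ(s,b,58),"z70",circ(s,b,70))
```

```text
opening 50.6 pad 30.0
lift dFz [-0.59 -1.98 -1.99] opening 50.4
touch z 2 [-1.76 -1.05 10.8 ] tool [455.6 181.6  38.9] opening 50.3
t 22.9667
[ 0.43  0.03 -0.87  1.84  0.02  1.29 -2.01]
wrist blue 3603.0 [ 474.9 -188.6   65.2   71.5] [ 459.8 -188.3   77.8   85.3]
wrist blue 3364.5 [615.3 -26.9  50.5  74.5] [628.5   5.1  62.7  88.8]
side blue 182 122 57508.0 z58 [1786.3 -105.3 2123.8 2303.9] z70 [1891.5 -325.9 1957.2 2709.8]
side blue 292 192 447.5 z58 [594.8  47.5  79.6  80.4] z70 [584.5  56.1  78.1  79.2]
side blue 388 171 241.0 z58 [ 477.4 -198.8   61.8   65.6] z70 [ 469.3 -185.4   60.9   63.9]
side blue 555 118 132.0 z58 [ 271.7 -846.6   37.5  132.7] z70 [ 267.3 -821.4   36.9  130.2]
side red 230 213 486.5 z58 [636.7 210.7  66.6  79.4] z70 [625.5 216.3  65.7  77.9]
side red 344 156 372.5 z58 [ 605.9 -160.9   82.    84.5] z70 [ 595.2 -148.    80.5   83.7]
side green 288 250 258.5 z58 [455.2 183.3  46.1  47.1] z70 [447.3 189.6  45.3  46.1]
side green 291 266 174.0 z58 [420.1 207.4  72.3  78.5] z70 [413.1 213.1  71.4  77.1]
side green 570 124 138.0 z58 [ 220.5 -844.3   37.   132.9] z
[... 994 characters left out ...]
169.7  555.3] z58 [ 354.8 -372.7  162.9  526.5] z70 [ 356.3 -369.1  160.6  521. ]
top yellow 325 237 1045.5 z7 [463.4  -6.6  89.3  91. ] z58 [461.6  -5.9  85.9  86.6] z70 [461.4  -5.7  84.7  85.9]
top yellow 504 200 414.5 z7 [ 552.9 -432.8   52.   121.1] z58 [ 547.1 -413.9   48.3  120.9] z70 [ 546.  -408.8   49.1  114.7]
top yellow 533 213 188.5 z7 [ 522.5 -507.9   37.9   69. ] z58 [ 518.2 -485.6   33.5   74. ] z70 [ 517.2 -480.2   33.1   73.2]
top yellow 527 239 180.0 z7 [ 463.1 -493.9   35.3   84.4] z58 [ 461.7 -471.7   34.2   77.9] z70 [ 461.7 -466.4   34.7   75.5]
top yellow 452 349 146.5 z7 [ 202.3 -316.2   33.6  128.1] z58 [ 212.5 -302.1   32.2  122.8] z70 [ 214.6 -298.5   31.7  121.1]
```

View pics/top1.png

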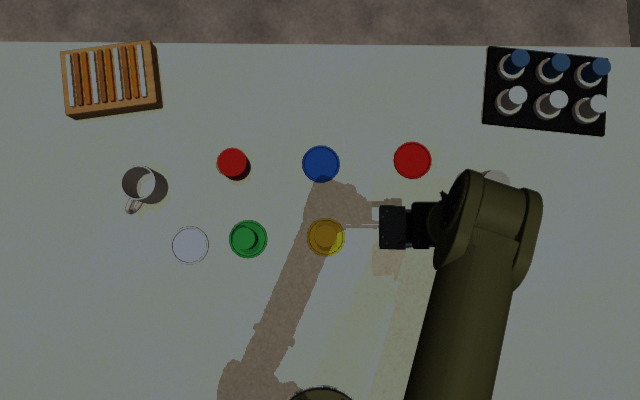

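View pics/w1.png

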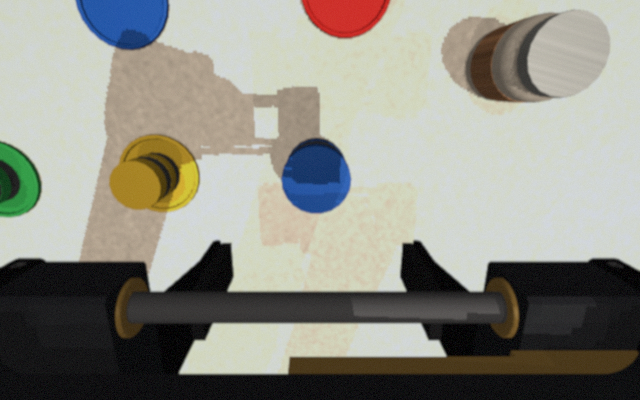

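Top and wrist views: both small tins stand in their own coasters, green at top (245,239) and yellow at wrist (140,185). The large lids are bare, red at top (232,162) and blue at wrist (316,175). Now the large tins.

Run:
```python
from h import *
pick((470.5,-187),0,45)
place(COAST["blue"],45)
pick((630.5,212),0,45)
place(COAST["red"],45)
line(560,-100,HI+60,300)
env.wait(.3)
w=env.snapshot("wrist"); cv2.imwrite("pics/w2.png",w["pixels"][:,:,::-1])
env.movep([165,-628.7,247.6],[-8.26e-4,.991764,.128077,-1.6e-4])
for n in("top","side"):
    s=env.snapshot(n); cv2.imwrite(f"pics/{n}2.png",s["pixels"][:,:,::-1])
    for c in HUE:
        for b in blobs(s,c,100): print(n,c,cv2.minEnclosingCircle(b)[0],cv2.contourArea(b),"z7",circ(s,b,7),"z58",circ(s,b,58),"z73",circ(s,b,73))
s=env.snapshot("top"); cv2.imwrite("pics/crop2.png",cv2.resize(s["pixels"][130:270,160:440,::-1],None,fx=2.8,fy=2.8,interpolation=cv2.INTER_CUBIC))
print(env.read_time())
```

```text
opening 66.7 pad 30.0
lift dFz [ 1.4   1.39 -6.7 ] opening 66.1
touch z 3 [0.13 0.27 4.97] tool [641.    8.2  54.5] opening 66.6
t 34.8833
opening 66.6 pad 30.0
lift dFz [ 1.55  0.7  -6.45] opening 66.5
touch z 3 [0.83 0.04 2.38] tool [ 653.  -216.1   54.4] opening 66.4
t 46.225
top blue (320.3103942871094, 162.80699157714844) 1045.5 z7 [643.    7.5  90.1  92.6] z58 [633.4   7.4  86.1  88.2] z73 [630.9   7.5  85.   86.7]
top blue (520.137939453125, 57.379310607910156) 231.0 z7 [ 916.  -489.4   44.9   45.6] z58 [ 894.4 -467.4   43.    43.6] z73 [ 888.  -460.9   42.3   42.9]
top blue (560.3292846679688, 61.914634704589844) 228.5 z7 [ 905.8 -590.2   44.1   44.8] z58 [ 884.7 -563.8   42.1   43.2] z73 [ 878.3 -555.9   41.4   42.1]
top blue (601.1190185546875, 65.76190185546875) 225.5 z7 [ 896.  -690.5   44.    45.3] z58 [ 875.4 -659.6   41.7   43.4] z73 [ 869.4 -650.5   40.9   42.9]
top red (413.021728515625, 158.36956787109375) 1124.5 z7 [ 656.2 -218.5   89.9  100.1] z58 [ 646.  -208.6   85.9   95.7] z73 [ 643.  -205.6   84.4   94.9]
top green (247.65383911132812, 238.8076934814453) 1070
[... 754 characters left out ...]
 647.3 -206.6   66.1   87.6]
side red (344.0, 157.0) 231.5 z7 [ 650.4 -213.9   88.2   90.9] z58 [ 605.4 -160.3   81.4   83.9] z73 [ 591.5 -143.9   78.6   81.3]
side green (288.6428527832031, 250.5) 254.5 z7 [488.5 156.5  49.4  50.2] z58 [455.3 183.2  45.9  46.5] z73 [445.5 191.1  44.7  45.3]
side green (571.0, 124.0) 129.0 z7 [ 235.1 -952.4   38.6  146.6] z58 [ 220.4 -844.7   36.9  132.3] z73 [ 215.8 -813.1   35.4  129.7]
side green (291.5, 267.5) 126.0 z7 [449.5 184.2  74.4  83. ] z58 [419.3 208.8  69.4  76.9] z73 [410.7 216.2  68.2  75.2]
side yellow (343.4075927734375, 219.0710906982422) 403.5 z7 [471.7 -15.2  90.1 126.5] z58 [439.9  24.   83.6 117.5] z73 [430.5  34.8  82.4 114.2]
49.7667
```

View pics/crop2.png

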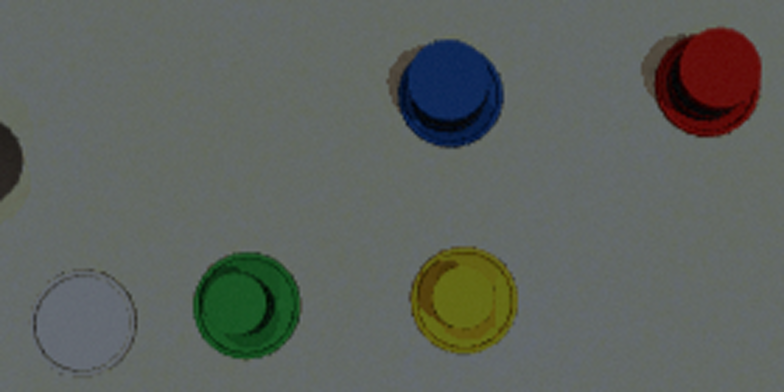

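View pics/w2.png

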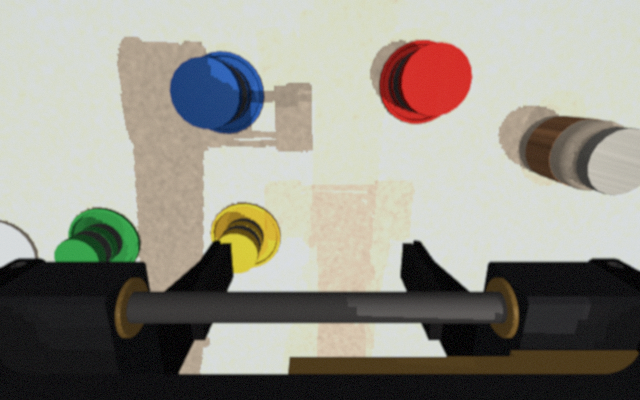

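View pics/side2.png

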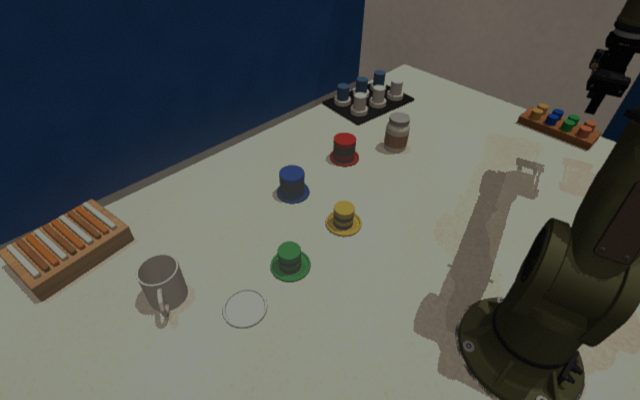

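The crop, wrist and side views show all four tins upright in their own coasters. In the crop the lids are blue (449,80), red (721,68), green (234,304) and yellow (464,297). Mug and jar are in place. A quick offset check at lid height, then hand in.

Run:
```python
from h import *
s=env.snapshot("top"); ok=True
T={"blue":(449,80,73,641.8,7.4),"red":(721,68,73,653.4,-216.7),"green":(234,304,58,456.8,180.4),"yellow":(464,297,58,463.8,-6.5)}
for c,(u,v,z,x,y) in T.items():
    p=onplane(s,(160+u/2.8-.3,130+v/2.8-.3),z); d=np.hypot(p[0]-x,p[1]-y); print(c,p.round(1),"off",round(d,1)); ok&=d<7
print(ok,[onplane(s,uv,z).round() for uv,z in (((139,183),92),((494,184),110))])
if ok: print(env.job_done())
```

```text
blue [641.8   8.3  73. ] off 0.9
red [ 654.2 -215.8   73. ] off 1.2
green [456.4 182.8  58. ] off 2.4
yellow [464.1  -5.9  58. ] off 0.7
True [array([577., 416.,  92.]), array([ 581., -378.,  110.])]
the job is handed in; nothing more can be done
None
```

All four tins stand upright on the coasters of their own colour, 0.7–2.4 mm off centre by the top camera, with the mug and sugar jar not touched; the job was handed in at about 50 s and no verdict came back.

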